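# Warm a jar: seat it and flip the warmer's rocker

### The arm

A 6-joint arm with a two-finger parallel gripper is mounted at the origin on the work surface. World frame = base frame: x ahead of the robot, y to its left, z up, the work surface at z = 0. Lengths are in m, angles in rad, forces in N, time in s.
With the tool pointing down it reaches from about 0.2 to 0.875 m from the base axis. Payload 3.4 kg.
Tool frame: the origin (TCP) lies between the finger pads; the fingertips stand 8 mm ahead of it and the grasp point (between the pads) lies 11 mm behind it; z points along the fingers, y is the line along which they close (so a half turn about z gives the same grasp; the last joint's range is limited). The gripper opens to 94 mm and grips with 3 to 60 N. Pads are 16 mm wide; open, the fingers measure 119 mm over their backs; the gripper's body (75 mm by 177 mm) begins 78 mm behind the grasp point.
Start: joints at [1.037, 0.276, 1.505, -0, 1.361, -0.121], TCP at [0.231, 0.527, 0.213] pointing down, gripper open.
Joint ranges: [-2.89, 2.89], [-0.75, 2.08], [0.22, 2.7], [-1.18, 4.32], [0.11, 2.71], [-2.7, 2.7]. Speed limits (rad/s): [2.57, 2.57, 3.14, 3.14, 3.14, 3.14].

### API

Orientations are given as a unit quaternion [w, x, y, z].
In Python, from workcell import status, imaging, manip, finder gives the robot as it stands.
- The arm moves only by the shell command python3 -m jog 'ROWS' [FORCE]. ROWS is JSON, a list that holds one entry, the list of rows, each a list of 7 numbers: the shift along the tool's x, y, z in m, then the turn, a rotation vector about the tool's x, y, z in degrees, then the finger opening in m, from 0 to 0.094. In form: [[[x, y, z, ax, ay, az, hand], ...]]. A call has 1 to 12 rows; each row is the pose to reach, as a shift and turn from the pose commanded when the call began, along the tool's axes at that moment; what a row does not reach only later rows make up. A row lasts 1/10 s, in which the tool goes at most 50 mm and 8.59 degrees, less where a joint would pass 70% of its speed; a pose out of reach is approached as far as the arm can. A call with a gripper value outside its range is refused whole. The fingers move at their own pace and stop on an object; FORCE is the grip in N (left out, the last holds). Time passes only in rows, so rows that repeat a pose let the fingers close. It gives the time, the measured TCP pose, the force, the opening and the grip force at its end, in the units of the state.
- status.get_obs(): the state, without advancing time (a new reading comes with each control period).
- imaging.get_image(name): name is "side" or "top"; returns a dict with "image" (400x640x3 uint8, red, green, blue), "camera_matrix" (3x3 intrinsics, pixels), "R" (3x3) and "t" (3): a world point X has camera coordinates R X + t. Camera axes: x right, y down, z forward; pixel columns grow to the right and rows downward; lengths in m; the calibration is good to about 2 mm. A picture is of the moment at which its call begins. There is no depth.
- manip.job_done(): hands the job in; it is judged then, once.
Trained networks look in the newest picture that a camera, given by its name, has taken for a name from the list of things; names that differ only in an ending like _2 or _b are one class to them, and where a whole thing is asked for, a point or a joint stands for the part that bears it (a point fixed in the world has none). Each returns a list of dicts, best first, with "score" (0 to 1); they miss things now and then, are a little off and sometimes report something else, mostly with a low value. They report only what shows in the picture. A call takes as long as a camera call. They do not tell look-alikes from the thing itself.
- finder.look_for(camera, name): "at" ([column, row] as shares, 0 to 1, of the picture: columns of its width, rows of its height, amid what is visible of it).
- finder.outline_of(camera, name): "mask" (400x640 bool, what is visible of it) and "at" ([column, row] as shares, 0 to 1, of the picture: columns of its width, rows of its height, amid what is visible of it).
The state is a dict: "clock": time; "joint_pos": joint angles; "joint_vel": joint speeds; "joint_torque": joint torques, N m; "eef_pos": TCP position; "ee_rot": TCP orientation; "wrist_force": force on the tool from outside, world axes, zero at the start; "ft_torque": the same for the moment, N m; "width": finger opening in m; "grip_force": force on a finger pad.
Only numpy, scipy, OpenCV 4.12 (cv2) and the standard library are available. Lean on these libraries where they do the work, as an engineer would, in place of code of your own. Each camera call takes 0.05 s, during which the arm holds its last target. There are 200 camera calls.

### The job

Put the squat, black-lidded jar upright into the round well of the jar warmer, lower it gently all the way to the bottom and let go of it. Then switch the warmer on: flip its rocker over with a gentle fingertip push on the raised end, feeling for the rocker rather than ramming it, and leave it on with the jar still in the well. Do not shift the tin or the spice bottle.

Things in the scene. Friction and masses are not known exactly. Their poses are not given: they have to be found in the camera images.
- jar: (Sizes in mm.) Squat round jar, 85 high, 0.22 kg: reddish body 58 across up to 50 above its underside, tapering to 50 at 58; black lid 56 across from 58 to 85. Loose, upright, among the tin and the spice bottle (the three swap places). Origin: centre of its underside, z up.
- warmer: (mm) Jar warmer: fixed white box 160 (its x) by 260 (y) by 70 high. Origin: centre of its underside; x points away from the robot at yaw 0, y left, z up. Round well in the +y half; rocker switch on a grey module in the -y half; fixed steel dial (26 across, 14 high) on top at x 52, y -30. Finger or arm must press on it, switch included, with less than 18 N: more breaks it.
- well_floor (a point): Centre of the warmer's well floor, 37 mm below its flat top; axes as the warmer's. The well is 62 across (2 mm play all round the jar) with a 3 chamfer at its mouth. The seated jar's underside is at this point and its lid stands 48 above the flat top.
- push_point (a point): Nominal spot to push straight down: near the edge of the rocker's raised end, 21 mm from the pivot towards the warmer's -x, 30 mm above the warmer's flat top. It is a point of the warmer, NOT of the switch: the height-adjustable switch module stands up to 10 mm lower or higher than nominal, different each time (pushing does not move it), so the rocker's real height must be felt or seen.
- rocker (a joint): Black rocker paddle, mm: 46 (along warmer x) by 28 by 8 thick, pivot at warmer x 0, y -80, along y. 0 = off (-x end raised 4.6), 0.4 rad = on (-x end down). Over-centre: the raised end resists about 6 N, then ever less; past 0.2 rad (4.6 mm of push from first touch) it snaps to 0.4 by itself within 0.3 s. A 20 mm wide flat fingertip meets the hard stop after about 7 mm of push.
- can: Tin with a blue label, 66 mm across and 105 mm high, 0.42 kg, loose, a bystander. Origin: centre of its underside.
- spice: Slim capped spice bottle, 42 mm across and 112 mm high, 0.14 kg, loose, a bystander. Origin: centre of its underside.
Mind the look-alikes: they are no part of the job. Of the things that look like the jar, take the one that is farthest to the robot's right at the start.

How it is judged:
On the way, in this order (a step that is already met when the one before it is completed fails the run):
1. the jar stands upright on the bottom of the warmer's well, released (horizontal distance between jar and well_floor below 0.006 m and z of jar in the frame of well_floor below 0.005 m and angle between jar's own z axis and vertical below 0.08 rad and contact force between the fingers and jar below 0.2 N), for 0.2 s.
2. the rocker is flipped over to on (value of joint rocker above 0.32 rad), for 0.2 s.
At the end, for the whole second after the job is handed in: The jar stands upright (within 0.08 rad) in the well, its underside within 5 mm of the well floor and within 6 mm of its centre, let go and at rest; the rocker is on (past 0.32 rad) (all of step 1 and linear speed of jar below 0.02 m/s and value of joint rocker above 0.32 rad); the robot touches nothing.
It fails at once if the finger or arm presses on the warmer or its switch with more than 18 N (contact force between any of the fingers, the arm and warmer above 18 N).
It fails at once if the jar is dropped or slammed into the well (it moves faster than 0.35 m/s inside it) (horizontal distance between jar and well_floor below 0.02 m and z of jar in the frame of well_floor below 0.03 m and linear speed of jar above 0.35 m/s).
It fails at once if the tin or the spice bottle is shifted by more than 30 mm (distance of any of can, spice from where it was at the start of the episode above 0.03 m).
It also fails if it takes over 56 s, if anything falls off the work surface, if the arm or the gripper's body presses on something with over 40 N, if the wrist force passes 120 N, or if a joint passes its speed limit or range.

## Working session

There is one attempt and no reset: what is moved stays moved. The work goes in short steps, Python scripts to look and compute and a shell command to move; the robot and the scene stay as the last step left them, time stands still between calls to the robot, and variables do not carry over. Pictures are saved under pics/ and viewed, at most 10 in all, crops included, and the job is handed in when it is done.

```bash
mkdir -p pics
cat > h.py <<'E'
import numpy as np, cv2
from workcell import status, imaging, manip, finder
def cam(n):
    d=imaging.get_image(n); return d
def proj(d,X):
    p=d["camera_matrix"]@(np.array(d["R"])@np.array(X)+np.array(d["t"])); return p[:2]/p[2]
def onz(d,px,z):
    K=np.array(d["camera_matrix"]);R=np.array(d["R"]);t=np.array(d["t"])
    r=R.T@np.linalg.inv(K)@np.array([px[0],px[1],1.]); c=-R.T@t
    return c+r*(z-c[2])/r[2]
def save(d,n): cv2.imwrite(f"pics/{n}.png",cv2.cvtColor(d["image"],cv2.COLOR_RGB2BGR))
E
python3 - <<'E'
from h import *
o=status.get_obs(); print({k:np.round(v,3) for k,v in o.items()})
for n in("top","side"):
    d=cam(n); save(d,n+"0"); print(n,np.round(-np.array(d["R"]).T@d["t"],3))
    for k in("jar","warmer","well_floor","push_point","rocker","can","spice"):
        print(k,[(np.round(np.array(r["at"])*[640,400],1).tolist(),round(r["score"],2)) for r in finder.look_for(n,k)])
E
```

```text
{'clock': np.float64(0.0), 'joint_pos': array([ 1.037,  0.277,  1.506, -0.   ,  1.361, -0.121]), 'joint_vel': array([-0.   ,  0.001, -0.001, -0.   , -0.001, -0.   ]), 'joint_torque': array([-1.0000e-03, -4.0459e+01, -2.3723e+01,  7.0000e-02,  3.5000e-02,
       -0.0000e+00]), 'eef_pos': array([0.23 , 0.526, 0.213]), 'ee_rot': array([-0.   ,  0.205,  0.979, -0.001]), 'wrist_force': array([-0.455,  0.415, -0.332]), 'ft_torque': array([-0.001, -0.03 , -0.011]), 'grip_force': np.float64(0.0), 'width': np.float64(0.094)}
top [0.485 0.058 1.086]
jar [([273.3, 213.2], 0.77), ([236.1, 171.7], 0.77), ([194.4, 255.7], 0.71), ([239.0, 262.7], 0.61)]
warmer [([439.9, 204.2], 0.71)]
well_floor [([437.4, 204.6], 0.61)]
push_point [([439.1, 202.2], 0.6)]
rocker [([478.3, 187.4], 0.59)]
can [([179.4, 197.0], 0.66), ([480.1, 186.7], 0.34)]
spice [([265.2, 133.8], 0.63)]
side [0.327 0.636 0.618]
jar [([335.8, 356.5], 0.83), ([330.4, 262.5], 0.81), ([360.2, 310.6], 0.71), ([268.0, 278.9], 0.61)]
warmer [([370.4, 180.1], 0.71)]
well_floor [([373.3, 179.4], 0.94)]
push_point [([368.6, 181.8], 0.86), ([369.2, 142.9], 0.69)]
rocker []
can [([266.0, 333.1], 0.94)]
spice [([250.2, 244.5], 0.84)]
```

View pics/top0.png

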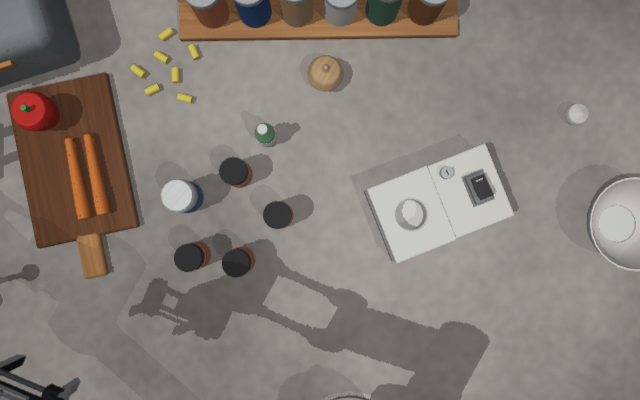

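View pics/side0.png

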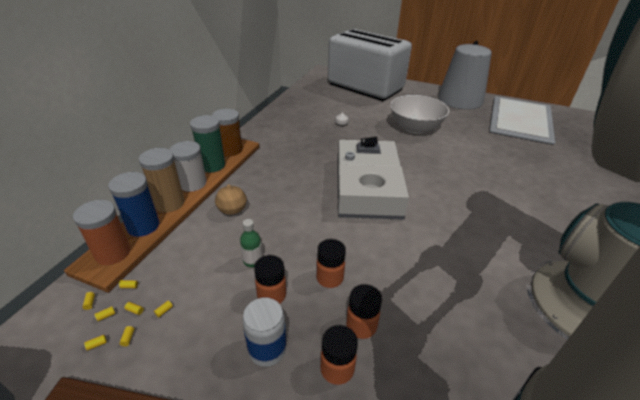

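The top view shows four black-lidded jars at (277,215), (234,171), (190,257) and (237,262). The farthest right, which is the target, is at (277,215). The tin is at (180,196), the spice bottle at (265,134), and the warmer at (440,204) with its well at (410,213) and its rocker at (480,187).

```bash
cat > m.py <<'E'
from h import *
from scipy.optimize import minimize
a=np.linspace(0,2*np.pi,40)
def ring(x,y,z,r): return [[x+r*np.cos(t),y+r*np.sin(t),z] for t in a]
def hullmask(d,P):
    p=np.array([proj(d,q) for q in P],np.float32); h=cv2.convexHull(p)
    m=np.zeros((1600,2560),np.uint8); cv2.fillConvexPoly(m,np.round(h*4+1.5).astype(np.int32),1)
    return cv2.resize(m.astype(np.float32),(640,400),interpolation=cv2.INTER_AREA)
def fit(ds,ms,model,x0,st):
    f=lambda v:sum(1-np.minimum(hullmask(d,model(v)),m).sum()/np.maximum(hullmask(d,model(v)),m).sum() for d,m in zip(ds,ms))
    S=np.vstack([x0]+[np.array(x0)+np.eye(len(x0))[i]*st[i] for i in range(len(x0))])
    r=minimize(f,x0,method="Nelder-Mead",options=dict(initial_simplex=S,xatol=2e-4,fatol=1e-4)); return r.x,r.fun
jarm=lambda v:ring(v[0],v[1],0,.029)+ring(v[0],v[1],.05,.029)+ring(v[0],v[1],.058,.028)+ring(v[0],v[1],.085,.028)
def box(v):
    c,s=np.cos(v[2]),np.sin(v[2])
    return [[v[0]+c*x-s*y,v[1]+s*x+c*y,z] for x in(-.08,.08) for y in(-.13,.13) for z in(0,.07)]
E
python3 - <<'E'
from m import *
T=cam("top"); jt=finder.outline_of("top","jar"); wt=finder.outline_of("top","warmer"); ct=finder.outline_of("top","can"); st=finder.outline_of("top","spice")
S=cam("side"); js=finder.outline_of("side","jar"); ws=finder.outline_of("side","warmer")
near=lambda L,c:min(L,key=lambda r:np.hypot(*(np.array(r["at"])*[640,400]-c)))["mask"].astype(np.float32)
for r in jt: p=np.array(r["at"])*[640,400]; print("jar",p.round(),onz(T,p,.07).round(3))
m=near(jt,(277,214)); x0=onz(T,(277,214),.07)[:2]
print("top",fit([T],[m],jarm,x0,(.01,.01)))
pj=proj(S,[*x0,.04]); ms=near(js,pj); print(pj)
print("side",fit([S],[ms],jarm,x0,(.01,.01))); print("both",fit([T,S],[m,ms],jarm,x0,(.01,.01)))
w0=[*onz(T,(440,204),.07)[:2],.35]
print("box top",fit([T],[near(wt,(440,204))],box,w0,(.01,.01,.05)))
print("box side",fit([S],[near(ws,(370,180))],box,w0,(.01,.01,.05)))
for n,L,z in(("can",ct,.09),("spice",st,.08)): print(n,onz(T,np.array(L[0]["at"])*[640,400],z).round(3))
print("well",onz(T,(410,213),.07),"rocker",onz(T,(480,187),.095))
v=cv2.resize(T["image"][130:270,355:525],None,fx=4.5,fy=4.5,interpolation=cv2.INTER_CUBIC); save(dict(image=v[:600]),"w1")
E
```

```text
jar [236. 171.] [0.585 0.22  0.07 ]
jar [275. 216.] [0.492 0.143 0.07 ]
jar [237. 264.] [0.398 0.221 0.07 ]
jar [193. 256.] [0.415 0.309 0.07 ]
top (array([0.49581764, 0.13845585]), np.float64(0.05348837375640869))
[329.38768672 262.89358669]
side (array([0.49444289, 0.13912082]), np.float64(0.03765439987182617))
both (array([0.49524398, 0.13838013]), np.float64(0.1020771861076355))
box top (array([ 0.51528009, -0.19235512,  0.36464977]), np.float64(0.013706386089324951))
box side (array([ 0.51560015, -0.19255557,  0.37060604]), np.float64(0.026507318019866943))
can [0.536 0.326 0.09 ]
spice [0.66  0.166 0.08 ]
well [ 0.49414451 -0.12952951  0.07      ] rocker [ 0.54287215 -0.26456839  0.095     ]
```

View pics/w1.png

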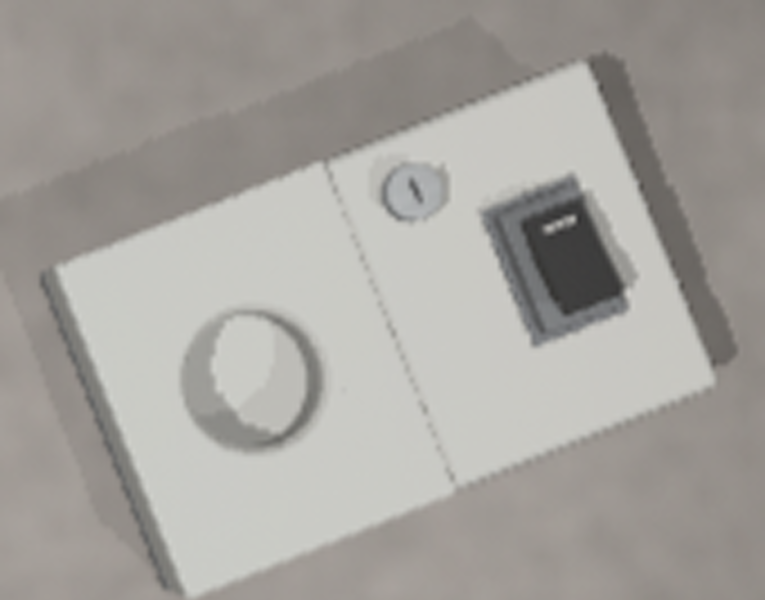

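```bash
cat >> h.py <<'E'
from scipy.spatial.transform import Rotation as Ro
def tgt(X):
    o=status.get_obs(); q=np.array(o["ee_rot"]); R=Ro.from_quat(q[[1,2,3,0]])
    print("tool shift",np.round(R.inv().apply(np.array(X)-o["eef_pos"])*1000,1),"rotvec err(deg, tool->down)",np.round(np.degrees(np.arctan2(*R.as_matrix()[:2,1])),1),"t",o["clock"])
E
python3 - <<'E'
from m import *
T=cam("top"); print(T["camera_matrix"])
w=np.array([.5154,-.1925]);y=.367;c,s=np.cos(y),np.sin(y);M=np.array([[c,s],[-s,c]])
X=onz(T,(410.9,213.8),.07); print("well",X,M@(X[:2]-w)); 
for z in(.085,.095,.105):
  X=onz(T,(355+575/4.5-.4,130+255/4.5-.4),z);print("rocker",X,M@(X[:2]-w))
print("push",w+M.T@[-.021,-.08],"y65",w+M.T@[0,.065],w+M.T@[0,.07])
tgt([.495,.1385,.15])
E
```

```text
[[503.72951482   0.         321.30629627]
 [  0.         503.72951482 201.82321517]
 [  0.           0.           1.        ]]
well [ 0.49249846 -0.13131144  0.07      ] [0.000579   0.06533134]
rocker [ 0.5448398  -0.27262135  0.085     ] [-0.00126955 -0.08534941]
rocker [ 0.54424345 -0.26931804  0.095     ] [-0.0006409  -0.08205209]
rocker [ 0.5436471  -0.26601473  0.105     ] [-1.22499842e-05 -7.87547742e-02]
push [ 0.52450378 -0.27470779] y65 [ 0.49207691 -0.13182848] [ 0.49028282 -0.12716144]
tool shift [-397.9 -249.6   63.5] rotvec err(deg, tool->down) 23.6 t 1.25
```

```bash
python3 -m jog '[[[-0.02,-0.013,0,0,0,0,0.094],[-0.06,-0.038,0,0,0,0,0.094],[-0.1,-0.063,0,0,0,0,0.094],[-0.14,-0.088,0,0,0,0,0.094],[-0.18,-0.113,0,0,0,0,0.094],[-0.22,-0.138,0,0,0,0,0.094],[-0.26,-0.163,0,0,0,0,0.094],[-0.3,-0.188,0,0,0,0,0.094],[-0.34,-0.213,0,0,0,0,0.094],[-0.38,-0.238,0,0,0,0,0.094],[-0.398,-0.249,0.02,0,0,0,0.094],[-0.398,-0.249,0.06,0,0,0,0.094]]]'
```

```text
clock: 2.45
eef_pos: [0.5005, 0.1366, 0.1556]
ee_rot: [0.005, 0.207, 0.978, 0.001]
wrist_force: [0.6, 0.5, -0.6]
width: 0.0938
grip_force: 0.0
```

```bash
python3 -m jog '[[[0,0,0,0,0,0,0.094],[0,0,0,0,0,0,0.094],[0,0,0,0,0,0,0.094]]]'
python3 - <<'E'
from h import *
tgt([.495,.1385,.066]); T=cam("top"); save(T,"top1"); S=cam("side"); save(S,"side1")
E
```

```text
clock: 2.75
eef_pos: [0.4963, 0.1397, 0.1552]
ee_rot: [0.001, 0.204, 0.979, 0.001]
wrist_force: [-0.5, 0.6, 0.7]
width: 0.0942
grip_force: 0.0
tool shift [ 0.9 -1.7 89.2] rotvec err(deg, tool->down) 23.6 t 2.75
```

View pics/side1.png

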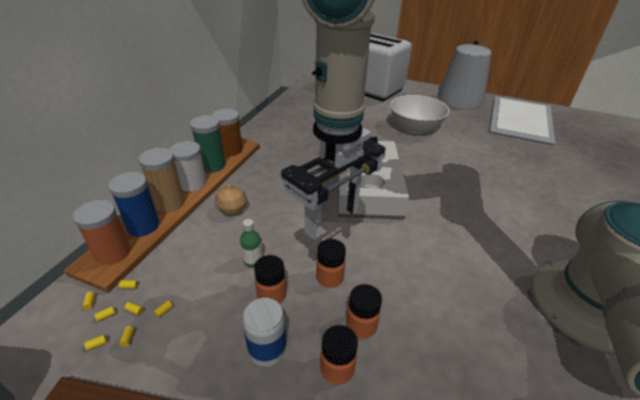

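The fingers, near (315,230) and (350,205), straddle the target jar at (331,262) from above. I'm descending now.

```bash
python3 -m jog '[[[0.001,-0.001,0.015,0,0,0,0.094],[0.001,-0.001,0.035,0,0,0,0.094],[0.001,-0.001,0.055,0,0,0,0.094],[0.001,-0.001,0.075,0,0,0,0.094],[0.001,-0.001,0.085,0,0,0,0.094],[0.001,-0.001,0.089,0,0,0,0.094],[0.001,-0.001,0.089,0,0,0,0.094],[0.001,-0.001,0.089,0,0,0,0.094]]]' 15
python3 -m jog '[[[0,0,0,0,0,0,0.08],[0,0,0,0,0,0,0.07],[0,0,0,0,0,0,0.06],[0,0,0,0,0,0,0.05],[0,0,0,0,0,0,0.045],[0,0,0,0,0,0,0.045],[0,0,0,0,0,0,0.045],[0,0,0,0,0,0,0.045]]]' 15
```

```text
clock: 3.65
eef_pos: [0.4949, 0.1387, 0.0654]
ee_rot: [0.001, 0.205, 0.979, 0.0]
wrist_force: [1.0, -0.1, -0.3]
width: 0.0938
grip_force: 0.0
clock: 4.45
eef_pos: [0.4945, 0.1389, 0.0647]
ee_rot: [0.0, 0.205, 0.979, 0.001]
wrist_force: [-0.0, 1.9, 0.4]
width: 0.0559
grip_force: 15.0
```

```bash
python3 -m jog '[[[0,0,-0.015,0,0,0,0.045],[0,0,-0.04,0,0,0,0.045],[0,0,-0.07,0,0,0,0.045],[0,0,-0.09,0,0,0,0.045],[0,-0.01,-0.1,0,0,0,0.045],[-0.01,-0.035,-0.1,0,0,0,0.045],[-0.025,-0.065,-0.1,0,0,0,0.045],[-0.04,-0.095,-0.1,0,0,0,0.045],[-0.055,-0.13,-0.1,0,0,0,0.045],[-0.07,-0.165,-0.1,0,0,0,0.045],[-0.085,-0.2,-0.1,0,0,0,0.045],[-0.098,-0.23,-0.1,0,0,0,0.045]]]'
python3 -m jog '[[[-0.006,-0.014,0,0,0,0,0.045],[-0.008,-0.019,0,0,0,0,0.045],[-0.008,-0.019,0.01,0,0,0,0.045],[-0.008,-0.019,0.015,0,0,0,0.045],[-0.008,-0.019,0.015,0,0,0,0.045],[-0.008,-0.019,0.015,0,0,0,0.045]]]'
python3 - <<'E'
from m import *
tgt([.4922,-.1317,.12]); T=cam("top"); save(T,"top2"); S=cam("side"); save(S,"side2")
js=finder.outline_of("side","jar"); o=status.get_obs()
pj=proj(S,[.492,-.132,.12]);m=min(js,key=lambda r:np.hypot(*(np.array(r["at"])*[640,400]-pj)));print(pj,np.array(m["at"])*[640,400],m["score"])
I=S["image"][80:240,280:460]; save(dict(image=cv2.resize(I,None,fx=3.7,fy=3.7,interpolation=cv2.INTER_CUBIC)),"s2c")
E
```

```text
clock: 5.65
eef_pos: [0.4894, -0.1137, 0.1632]
ee_rot: [-0.002, 0.205, 0.979, -0.0]
wrist_force: [0.8, -0.6, -2.4]
width: 0.0556
grip_force: 15.0
clock: 6.25
eef_pos: [0.491, -0.131, 0.1491]
ee_rot: [-0.0, 0.204, 0.979, 0.0]
wrist_force: [0.3, -0.2, -2.8]
width: 0.0555
grip_force: 15.0
tool shift [-1.4 -0.2 29.1] rotvec err(deg, tool->down) 23.6 t 6.25
[373.71911971 162.01314176] [376. 163.] 0.88
```

View pics/s2c.png

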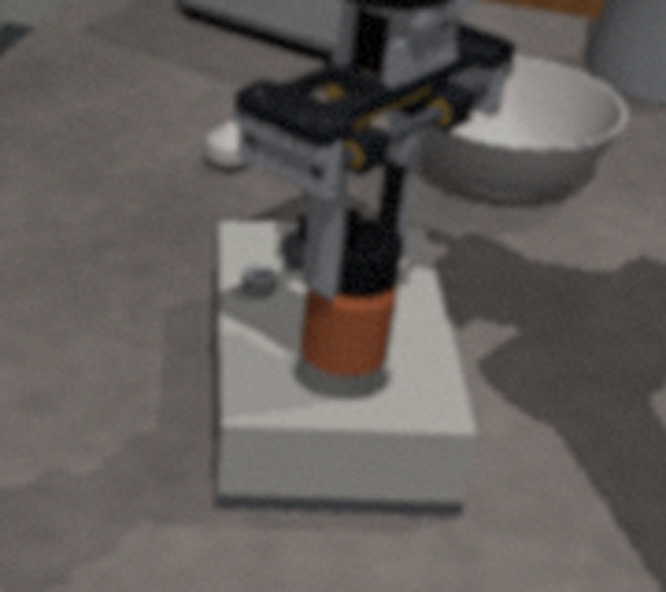

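The jar hangs upright just above the well mouth, which shows as a dark ellipse at about (344,375) in the crop. I'll measure the body against the rim next.

```bash
cat > j.py <<'E'
from m import *
import sys
zb=float(sys.argv[1]); x0=np.array([float(sys.argv[2]),float(sys.argv[3])])
body=lambda v:ring(v[0],v[1],zb,.029)+ring(v[0],v[1],zb+.05,.029)+ring(v[0],v[1],zb+.058,.0265)
for n in("side","top"):
    d=cam(n); h=cv2.cvtColor(d["image"],cv2.COLOR_RGB2HSV); p=proj(d,[*x0,zb+.03])
    m=((h[...,0]<14)&(h[...,1]>110)).astype(np.float32); k=np.zeros_like(m); c,r=np.int32(p); k[r-40:r+40,c-40:c+40]=1; m*=k
    print(n,m.sum(),fit([d],[m],body,x0,(.008,.008)) if m.sum()>300 else "")
tgt([.4922,-.1317,.098])
E
python3 j.py .0845 .491 -.131
```

```text
side 462.0 (array([ 0.49179385, -0.13412257]), np.float64(0.3845381736755371))
top 11.0 
tool shift [-0.5  0.5 51.7] rotvec err(deg, tool->down) 23.6 t 6.5
```

```bash
python3 -m jog '[[[0,0,0.005,0,0,0,0.045],[0,0,0.01,0,0,0,0.045],[0,0,0.013,0,0,0,0.045],[0,0,0.016,0,0,0,0.045],[0,0,0.018,0,0,0,0.045],[0,0,0.019,0,0,0,0.045],[0,0,0.02,0,0,0,0.045],[0,0,0.02,0,0,0,0.045]]]'
```

```text
clock: 7.3
eef_pos: [0.4913, -0.1322, 0.1294]
ee_rot: [-0.0, 0.205, 0.979, 0.0]
wrist_force: [0.5, 1.1, -2.7]
width: 0.056
grip_force: 15.0
```

```bash
python3 -m jog '[[[0,0,0.003,0,0,0,0.045],[0,0,0.006,0,0,0,0.045],[0,0,0.009,0,0,0,0.045],[0,0,0.012,0,0,0,0.045],[0,0,0.015,0,0,0,0.045],[0,0,0.018,0,0,0,0.045],[0,0,0.021,0,0,0,0.045],[0,0,0.024,0,0,0,0.045],[0,0,0.026,0,0,0,0.045],[0,0,0.027,0,0,0,0.045],[0,0,0.028,0,0,0,0.045],[0,0,0.028,0,0,0,0.045]]]'
```

```text
clock: 8.5
eef_pos: [0.4913, -0.1321, 0.1014]
ee_rot: [-0.0, 0.205, 0.979, 0.0]
wrist_force: [0.4, 0.1, -2.8]
width: 0.0557
grip_force: 15.0
```

```bash
python3 -m jog '[[[0,0,0.001,0,0,0,0.045],[0,0,0.002,0,0,0,0.045],[0,0,0.003,0,0,0,0.045],[0,0,0.0035,0,0,0,0.045],[0,0,0.004,0,0,0,0.045],[0,0,0.004,0,0,0,0.045]]]'
```

```text
clock: 9.1
eef_pos: [0.4913, -0.1321, 0.0976]
ee_rot: [0.0, 0.205, 0.979, 0.0]
wrist_force: [0.0, 0.3, -0.7]
width: 0.0558
grip_force: 15.0
```

The weight has come off the wrist at the expected floor height, so the jar is seated. I'm releasing it and rising.

```bash
python3 -m jog '[[[0,0,0,0,0,0,0.06],[0,0,0,0,0,0,0.065],[0,0,0,0,0,0,0.07],[0,0,0,0,0,0,0.075],[0,0,0,0,0,0,0.08],[0,0,0,0,0,0,0.084],[0,0,-0.01,0,0,0,0.084],[0,0,-0.03,0,0,0,0.084],[0,0,-0.055,0,0,0,0.084],[0,0,-0.075,0,0,0,0.084],[0,0,-0.08,0,0,0,0.084],[0,0,-0.08,0,0,0,0.084]]]'
python3 - <<'E'
from h import *
tgt([.5245,-.2747,.14]); S=cam("side")
save(dict(image=cv2.resize(S["image"][60:230,290:450],None,fx=3.5,fy=3.5,interpolation=cv2.INTER_CUBIC)),"s3")
E
```

```text
clock: 10.3
eef_pos: [0.4918, -0.1323, 0.1784]
ee_rot: [0.001, 0.205, 0.979, -0.0]
wrist_force: [0.1, 0.7, -0.7]
width: 0.0841
grip_force: 0.0
tool shift [ -87.  -117.3   38.6] rotvec err(deg, tool->down) 23.7 t 10.3
```

View pics/s3.png

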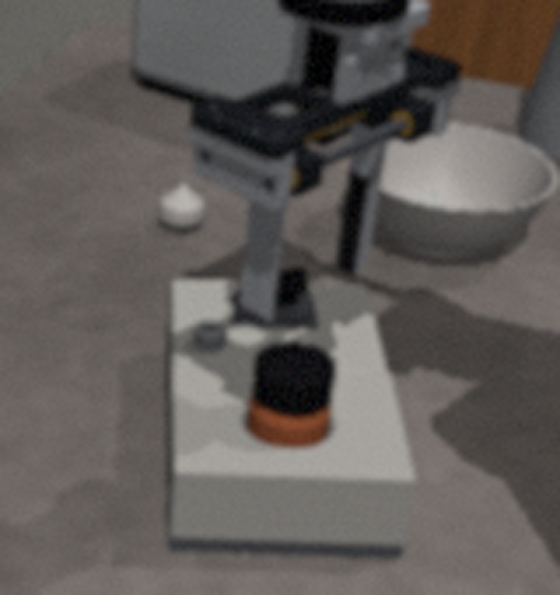

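The jar stands seated, with its lid at (293,380) in the crop and a strip of body visible. The rocker module is behind it at (285,300). I'll move over the push point, closing the fingers and aligning with the warmer.

```bash
python3 -m jog '[[[-0.01,-0.015,0,0,0,-5,0.07],[-0.025,-0.035,0,0,0,-12,0.05],[-0.045,-0.06,0,0,0,-20,0.03],[-0.065,-0.085,0,0,0,-28,0.01],[-0.08,-0.108,0,0,0,-36,0],[-0.087,-0.117,0,0,0,-44.6,0],[-0.087,-0.117,0,0,0,-44.6,0],[-0.087,-0.117,0.02,0,0,-44.6,0],[-0.087,-0.117,0.035,0,0,-44.6,0],[-0.087,-0.117,0.038,0,0,-44.6,0],[-0.087,-0.117,0.038,0,0,-44.6,0],[-0.087,-0.117,0.038,0,0,-44.6,0]]]' 5
python3 - <<'E'
from h import *
tgt([.5245,-.2747,.13]); S=cam("side")
save(dict(image=cv2.resize(S["image"][90:210,310:440],None,fx=4.6,fy=4.6,interpolation=cv2.INTER_CUBIC)),"s4")
# predicted side pixels of rocker -x edge top (z nominal 0.100) and TCP tip
for z in(.09,.1,.11): print(z,(proj(S,[.5237,-.2754,z])-[310,90])*4.6)
E
```

```text
clock: 11.55
eef_pos: [0.5242, -0.2739, 0.1399]
ee_rot: [0.0, -0.181, 0.983, -0.0]
wrist_force: [0.5, -0.2, 0.3]
width: 0.0004
grip_force: 0.0
tool shift [ 0.  -0.9  9.9] rotvec err(deg, tool->down) -20.9 t 11.55
0.09 [303.42844572 240.56999022]
0.1 [305.35438764 225.60986198]
0.11 [307.30397041 210.46609885]
```

View pics/s4.png

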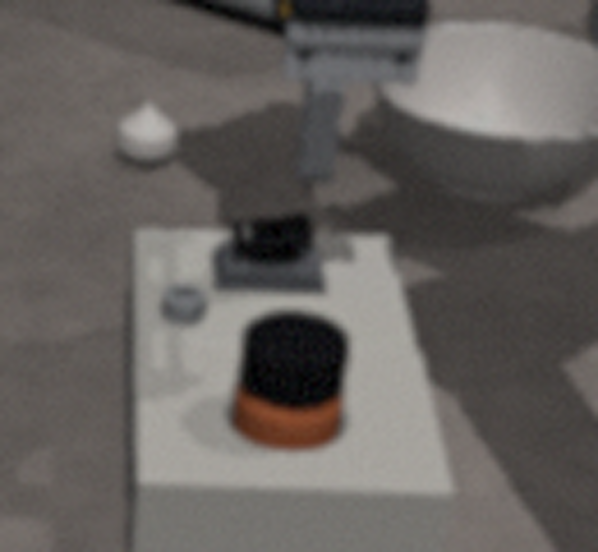

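The fingertip at (318,175) is above the rocker's raised right end at about (308,215), which is roughly z 0.10–0.107. I'll feel downward in small steps.

```bash
python3 -m jog '[[[0,-0.001,0.005,0,0,0,0],[0,-0.001,0.01,0,0,0,0],[0,-0.001,0.014,0,0,0,0],[0,-0.001,0.017,0,0,0,0],[0,-0.001,0.018,0,0,0,0],[0,-0.001,0.019,0,0,0,0],[0,-0.001,0.02,0,0,0,0],[0,-0.001,0.02,0,0,0,0]]]'
```

```text
clock: 12.4
eef_pos: [0.5244, -0.2752, 0.1194]
ee_rot: [0.0, -0.182, 0.983, 0.0]
wrist_force: [-0.8, 0.2, -0.8]
width: 0.0003
grip_force: 0.0
```

```bash
python3 -m jog '[[[0,0,0.0005,0,0,0,0],[0,0,0.001,0,0,0,0],[0,0,0.0015,0,0,0,0],[0,0,0.002,0,0,0,0],[0,0,0.0025,0,0,0,0],[0,0,0.0025,0,0,0,0]]]'
```

```text
clock: 13.0
eef_pos: [0.5243, -0.2751, 0.1168]
ee_rot: [-0.0, -0.182, 0.983, 0.0]
wrist_force: [0.5, 0.1, -0.3]
width: 0.0005
grip_force: 0.0
```

```bash
python3 -m jog '[[[0,0,0.0005,0,0,0,0],[0,0,0.001,0,0,0,0],[0,0,0.0015,0,0,0,0],[0,0,0.002,0,0,0,0],[0,0,0.0025,0,0,0,0],[0,0,0.0025,0,0,0,0]]]'
```

```text
clock: 13.6
eef_pos: [0.5243, -0.2751, 0.1143]
ee_rot: [-0.0, -0.182, 0.983, 0.0]
wrist_force: [-0.2, -0.0, -0.6]
width: 0.0007
grip_force: 0.0
```

```bash
python3 -m jog '[[[0,0,0.0005,0,0,0,0],[0,0,0.001,0,0,0,0],[0,0,0.0015,0,0,0,0],[0,0,0.002,0,0,0,0],[0,0,0.0025,0,0,0,0],[0,0,0.0025,0,0,0,0]]]'
```

```text
clock: 14.2
eef_pos: [0.5244, -0.2752, 0.1122]
ee_rot: [0.0, -0.182, 0.983, -0.0]
wrist_force: [0.2, 0.3, 0.7]
width: 0.0007
grip_force: 0.8
```

```bash
python3 -m jog '[[[0,0,0.0005,0,0,0,0],[0,0,0.001,0,0,0,0],[0,0,0.0015,0,0,0,0],[0,0,0.0015,0,0,0,0]]]'
```

```text
clock: 14.6
eef_pos: [0.5242, -0.2753, 0.1112]
ee_rot: [-0.0, -0.182, 0.983, -0.0]
wrist_force: [-1.2, -0.2, 5.6]
width: 0.0007
grip_force: 2.7
```

```bash
python3 -m jog '[[[0,0,0.0005,0,0,0,0],[0,0,0.001,0,0,0,0],[0,0,0.0015,0,0,0,0],[0,0,0.002,0,0,0,0],[0,0,0.002,0,0,0,0]]]'
```

```text
clock: 15.1
eef_pos: [0.5246, -0.275, 0.108]
ee_rot: [0.0, -0.182, 0.983, 0.0]
wrist_force: [-1.0, 0.5, 0.6]
width: 0.0004
grip_force: 0.1
```

```bash
python3 -m jog '[[[0,0,0.0004,0,0,0,0],[0,0,0.0008,0,0,0,0],[0,0,0.0008,0,0,0,0],[0,0,0.0008,0,0,0,0]]]'
python3 - <<'E'
from h import *
S=cam("side"); I=S["image"][120:180,340:400]; save(dict(image=cv2.resize(I,None,fx=9,fy=9,interpolation=cv2.INTER_CUBIC)),"s5")
E
```

```text
clock: 15.5
eef_pos: [0.5245, -0.275, 0.1074]
ee_rot: [0.0, -0.182, 0.983, 0.0]
wrist_force: [1.0, 0.8, 0.7]
width: 0.0006
grip_force: 0.0
```

View pics/s5.png

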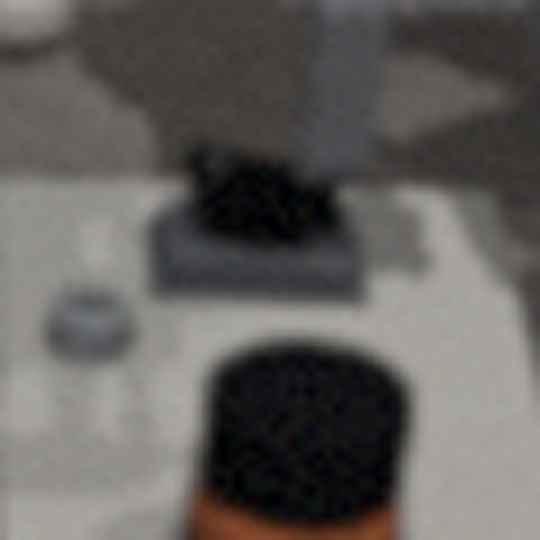

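The rocker's left (+x) end at (210,165) is now the raised one, and the right end is down under the finger, so the rocker has flipped to on. I'm retracting and checking once.

```bash
python3 -m jog '[[[0,0,-0.005,0,0,0,0],[0,0,-0.02,0,0,0,0],[0,0,-0.05,0,0,0,0],[0,0,-0.09,0,0,0,0],[-0.03,0,-0.12,0,0,0,0],[-0.06,0,-0.13,0,0,0,0],[-0.06,0,-0.13,0,0,0,0],[-0.06,0,-0.13,0,0,0,0],[-0.06,0,-0.13,0,0,0,0]]]'
python3 - <<'E'
from h import *
S=cam("side"); I=S["image"][110:200,330:420]; save(dict(image=cv2.resize(I,None,fx=6.5,fy=6.5,interpolation=cv2.INTER_CUBIC)),"s6")
E
```

```text
clock: 16.45
eef_pos: [0.5792, -0.2536, 0.2368]
ee_rot: [-0.001, -0.182, 0.983, 0.001]
wrist_force: [-0.4, 0.2, -0.3]
width: 0.0007
grip_force: 0.0
```

View pics/s6.png

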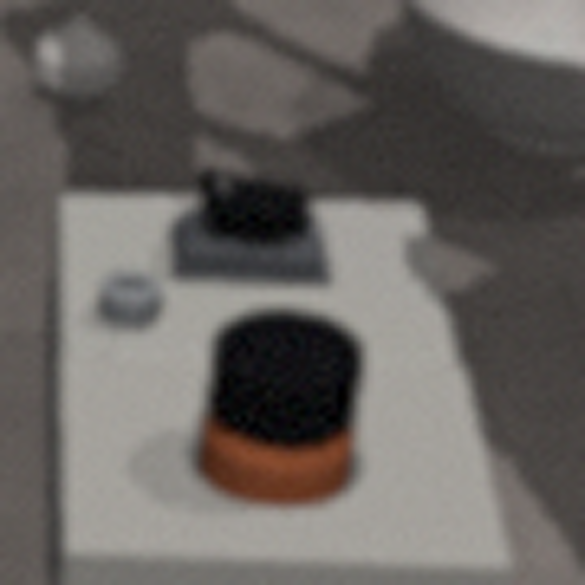

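The jar is seated upright in the well. The rocker stays tilted with its left (+x) end up at (215,180) and its right end down, so the warmer is on, and the arm is clear.

```bash
python3 -c "
from workcell import manip; print(manip.job_done())"
```

```text
the job is handed in; nothing more can be done
None
```

The job is handed in: the farthest-right jar is seated and released in the well, the rocker is flipped to on, and the arm is clear; the tin and spice bottle should be where they were, as the arm stayed clear of them.

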